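# Fit a guard cartridge in the lever clamp

### The arm

A 6-joint arm with a two-finger parallel gripper is mounted at the origin on the work surface. World frame = base frame: x ahead of the robot, y to its left, z up, the work surface at z = 0. Lengths are in mm, angles in rad, forces in N, time in s.
With the tool pointing down it reaches from about 275 to 1000 mm from the base axis. Payload 8.4 kg.
Tool frame: the origin (TCP) lies at the very end of the fingers, on their centre line; the grasp point (between the pads) lies 19 mm behind it; z points along the fingers, y is the line along which they close (so a half turn about z gives the same grasp; the last joint's range is limited). The gripper opens to 85 mm and grips with 20 to 120 N. Pads are 22 mm wide; open, the fingers measure 114 mm over their backs; the gripper's body (76 mm by 85 mm) begins 54 mm behind the grasp point. The pads swing forward as they close: fully open they stand 13 mm farther back than shut.
Start: joints at [1.296, 0.353, 1.633, -0, 1.155, -0.002], TCP at [168.392, 601.891, 231.281] pointing down, gripper open.
Joint ranges: [-2.63, 2.63], [-0.92, 2.1], [0.06, 2.66], [-1.3, 4.44], [0, 2.69], [-3.02, 3.02]. Speed limits (rad/s): [2.22, 2.22, 2.79, 3.14, 3.14, 3.14].

### API

Orientations are given as [roll, pitch, yaw] about the fixed x, y, z axes, in that order (R = Rz(yaw) Ry(pitch) Rx(roll)).
In Python, from rig import telemetry, imaging, r gives the robot as it stands. The module is installed in compiled form; this text tells all that it offers.
- The arm moves only by the tool step_arm, never from a script. Its argument "moves" is a list of rows, each a list of 3 entries, a list of its own where there are three numbers: the turn, a rotation vector about the tool's x, y, z scaled (see below), then the shift along the tool's x, y, z scaled (see below), then the opening, from -1 (shut) to 1 (fully open). A call has 1 to 8 rows; each row is the pose to reach, as a shift and turn from the pose commanded when the call began, along the tool's axes at that moment; what a row does not reach only later rows make up. The controller multiplies each number of a shift by 200 mm and each number of a turn by 45 degrees. A row lasts 1/10 s, in which the tool goes at most 50 mm and 8.59 degrees, less where a joint would pass 70% of its speed; a pose out of reach is approached as far as the arm can. A call with a number of a shift or a turn outside -1 to 1 is refused whole. A call with a gripper value outside its range is refused whole. The fingers move at their own pace and stop on an object; "squeeze" is the grip in N (left out, the last holds). Time passes only in rows, so rows that repeat a pose let the fingers close. It gives the time, the measured TCP pose, the force, the opening and the grip force at its end, in the units of the state.
- telemetry.sense(): the state, without advancing time (a new reading comes with each control period).
- imaging.grab_frame(name): name is "side" or "top"; returns the picture (480x640x3 uint8, red, green, blue); there is no depth.
- imaging.calibration(name): a dict with "fx", "fy", "cx", "cy" (pixels), "dist_coeffs" ([k1, k2, p1, p2, k3] as OpenCV has them; the pictures are not rectified), "cam_to_world" (4x4, takes a point from camera to world coordinates). Camera axes: x right, y up, looking along -z (the intrinsics and any distortion apply to the point x, -y, -z); pixel columns grow to the right and rows downward; lengths in mm; the calibration is good to about 2 mm. A picture is of the moment at which its call begins. calibration takes no time and is no camera call.
- r.sign_off(): hands the job in; it is judged then, once.
Trained networks look in the newest picture that a camera, given by its name, has taken for a name from the list of things; names that differ only in an ending like _2 or _b are one class to them, and where a whole thing is asked for, a point or a joint stands for the part that bears it (a point fixed in the world has none). Each returns a list of dicts, best first, with "conf" (0 to 1); they miss things now and then, are a little off and sometimes report something else, mostly with a low value. They report only what shows in the picture. A call takes as long as a camera call. They do not tell look-alikes from the thing itself.
- imaging.recognise(camera, name): "extent" ([left, top, width, height] in pixels, round what is visible of it).
- imaging.mark_of(camera, name): "xy" ([column, row] in pixels: a listed point, or the origin of a listed thing).
The state is a dict: "clock": time; "qpos": joint angles; "qvel": joint speeds; "joint_efforts": joint torques, N m; "eef_pos": TCP position; "tcp_rot": TCP orientation; "contact_force": force on the tool from outside, world axes, zero at the start; "wrist_torque": the same for the moment, N m; "opening": opening from 0.0 (shut) to 1.0 (fully open); "grasp_force": force on a finger pad.
Only numpy, scipy, OpenCV 4.12 (cv2) and the standard library are available. Lean on these libraries where they do the work, as an engineer would, in place of code of your own. Each camera call takes 0.05 s, during which the arm holds its last target. There are 200 camera calls.

### The job

One place of the three-place cartridge clamp is empty. Raise that place's lever fully, lay the long guard cartridge from the rest in its cradle and let go, then swing the lever down past its stiff point until it is fully home, so that the cartridge is clamped against the fixed head. Do not force the lever, and leave the two places in use, the short cartridge, the beaker and the white pot undisturbed.

Things in the scene. Friction and masses are not known exactly. Their poses are not given: they have to be found in the camera images.
- place_empty: The only one of three like aluminium modules (40 mm wide, in a row 44 mm apart, any order, on an 8 mm steel board) with no cartridge. Origin: on the board, under the cradle's middle; x lengthwise, from lever to fixed head, to the robot's right; z up. Foot plate x -116 to 70 mm, 8 high. Two white V saddles, 8 mm thick, at x = -18 and 18 mm: 28 mm clear between them for fingers.
- seat (a point): Middle of the cartridge once clamped: (2, 0, 36) mm of the empty place, on the cradle's axis; axes as the place's. Lay the cartridge level along x, its middle 2 to 4 mm short of this (-x), so both ends are clear; the ram then pushes it along the saddles to here. Cartridges in use beside it leave 28 mm free for a finger.
- head_face (a point): Face of the fixed head's steel nose, which the cartridge's end is clamped against: (32, 0, 36) mm of the empty place. The head block behind it is 54 mm high.
- nose_face (a point): Face of the sprung ram nose that pushes the cartridge, at (-24, 0, 36) mm of the empty place when shut and empty. It draws back as the lever rises, to about x = -35 mm at 1.3 rad: a 67 mm slot for the 60 mm cartridge. Its bush block spans x -60 to -46 mm, 50 mm high; the lever's cheeks x -112 to -84 mm, 68 mm high.
- hinge (a point): Pin of the empty place's lever, at (-98, 0, 58) mm of the place. The pin is parallel to the place's y.
- lever (a joint): Angle of the empty place's lever: 0 shut, level, pointing along the place's -x from its pin; grows as its free end goes up and over towards +x; stop at 1.75 rad, just past upright. Empty, friction holds it anywhere (1 N at the grip). With a cartridge in, a spring resists below 0.8 rad (up to 4 N at the grip) and throws it back up if let go; past dead centre (0.15 rad) it drives it home to 0.
- lever_end (a point): Middle of the lever's free end, 88 mm from the pin. Steel bar with a flat grey plastic grip 42 to 88 mm from the pin, 30 mm wide, 11 mm thick (5.5 mm either side of the line through the pin). Shut, it is 66 mm above the bench, nothing under its outer 68 mm; levers beside it leave 14 mm gaps, too little for a finger. Tilted fingers can lift its end from below.
- lever_b (a joint): Lever of a place in use (same kind, 44 or 88 mm beside), 0 = shut. Leave it shut.
- lever_c (a joint): Lever of the other place in use, 0 = shut. Leave it shut.
- cartridge: The long guard cartridge: steel cylinder 16 mm in diameter, 60 mm long, grey end caps, both ends alike, about 60 g. Origin at its middle, x along its axis. It lies level in one of the two V grooves (52 mm apart) of the white rest, axis 30 mm above the bench. The rest's saddles, 8 mm thick, leave 20 mm clear under its middle; the rest's base plate is 5 mm thick.
- short_cartridge: A shorter cartridge, 16 mm in diameter and 40 mm long, that lies in the other groove of the rest, parallel. Origin at its middle. Not wanted.
- beaker: Glass beaker, 68 mm in diameter, 85 mm high; origin under its middle. Bystander.
- fittings_pot: White pot, 48 mm in diameter, 35 mm high; origin under its middle. Bystander.
Things that resemble listed ones, but are neither listed nor needed, are in the scene too. Leave any red or turquoise look-alike of the cartridge alone.

How it is judged (in metres and radians):
On the way, in this order (a step that is already met when the one before it is completed fails the run):
1. the lever of the empty place is raised fully (above 1.25 rad) (value of joint lever above 1.25 rad), for 0.2 s.
2. the long cartridge lies let go in the cradle, with the lever still up (value of joint lever above 1.1 rad and distance between cartridge and seat below 0.012 m and z of cartridge in the frame of seat below 0.003 m and contact force between the fingers and cartridge below 0.1 N), for 0.2 s.
At the end, for the whole second after the job is handed in: The lever is shut (below 0.08 rad, past its dead centre) and the long cartridge is clamped in the cradle of that place, its middle within 4 mm of the seat point and its axis within 0.08 rad of the cradle's, at rest; the other two levers are shut (below 0.1 rad) (value of joint lever below 0.08 rad and distance between cartridge and seat below 0.004 m and angle between the x axis of cartridge and the x axis of seat, either way round below 0.08 rad and linear speed of cartridge below 0.02 m/s and value of joint each of lever_b, lever_c below 0.1 rad); the robot touches nothing.
It fails at once if the lever or clamp is forced (fingers press on that place with over 80 N) (contact force between the fingers and place_empty above 80 N).
It fails at once if a lever of a place in use is raised (over 0.15 rad) (value of joint any of lever_b, lever_c above 0.15 rad).
It fails at once if the short cartridge is moved by over 15 mm (distance of short_cartridge from where it was at the start of the episode above 0.015 m).
It fails at once if the beaker or pot is pushed by over 30 mm or tipped (distance of any of beaker, fittings_pot from where it was at the start of the episode above 0.03 m or angle between any of beaker, fittings_pot's own z axis and vertical above 0.4 rad).
It also fails if it takes over 72 s, if anything falls off the work surface, if the arm or the gripper's body presses on something with over 40 N, if the wrist force passes 120 N, or if a joint passes its speed limit or range.

## Working session

There is one attempt and no reset: what is moved stays moved. The work goes in short steps, Python scripts to look and compute and a tool call to move; the robot and the scene stay as the last step left them, time stands still between calls to the robot, and variables do not carry over. Pictures are saved under pics/ and viewed, at most 10 in all, crops included, and the job is handed in when it is done.

Besides the shell and the picture viewer there is one more tool, called after "Emit:" as name(argument=value, ...), one argument or row to a line, values as JSON. step_arm: Moves the arm, as the interface text tells. Its arguments: {"type":"object","properties":{"moves":{"type":"array"},"squeeze":{"type":"number"}},"required":["moves"]}

```bash
mkdir -p pics
cat > h.py <<'E'
import numpy as np, cv2
from rig import telemetry, imaging, r
def ray(cam,uv):
    c=imaging.calibration(cam); K=np.array([[c['fx'],0,c['cx']],[0,c['fy'],c['cy']],[0,0,1]])
    p=cv2.undistortPoints(np.array([[uv]],float),K,np.array(c['dist_coeffs'],float))[0,0]
    T=np.array(c['cam_to_world']); d=T[:3,:3]@np.array([p[0],-p[1],-1]); return T[:3,3],d/np.linalg.norm(d)
def at_z(cam,uv,z):
    o,d=ray(cam,uv); return o+d*(z-o[2])/d[2]
def proj(cam,P):
    c=imaging.calibration(cam); K=np.array([[c['fx'],0,c['cx']],[0,c['fy'],c['cy']],[0,0,1]])
    T=np.array(c['cam_to_world']); q=T[:3,:3].T@(np.array(P,float)-T[:3,3]); q=q*[1,-1,-1]
    return cv2.projectPoints(q.reshape(1,1,3),np.zeros(3),np.zeros(3),K,np.array(c['dist_coeffs'],float))[0].ravel()
def tri(uv1,uv2):
    o1,d1=ray('top',uv1);o2,d2=ray('side',uv2)
    A=np.stack([d1,-d2],1);s=np.linalg.lstsq(A,o2-o1,rcond=None)[0]
    a,b=o1+s[0]*d1,o2+s[1]*d2; return (a+b)/2,np.linalg.norm(a-b)
def save(img,n): cv2.imwrite('pics/'+n,cv2.cvtColor(img,cv2.COLOR_RGB2BGR))
E
python3 - <<'E'
from h import *
for c in ['top','side']:
    save(imaging.grab_frame(c),c+'0.png'); T=np.array(imaging.calibration(c)['cam_to_world']); print(c,T[:3,3].round(),(-T[:3,2]).round(2))
    for n in ['place_empty','seat','head_face','nose_face','hinge','lever_end','cartridge','short_cartridge','beaker','fittings_pot']:
        print(n,[(np.round(m['xy']).tolist(),round(m['conf'],2)) for m in imaging.mark_of(c,n)][:4])
s=telemetry.sense();print(s['eef_pos'],s['tcp_rot'],s['opening'],s['clock'])
E
```

```text
top [ 390.   49. 1041.] [ 0.16 -0.   -0.99]
place_empty [([329.0, 240.0], 0.78)]
seat [([333.0, 238.0], 0.67)]
head_face [([345.0, 240.0], 0.95)]
nose_face [([320.0, 239.0], 0.59)]
hinge [([278.0, 226.0], 0.65)]
lever_end [([233.0, 219.0], 0.92), ([282.0, 225.0], 0.47)]
cartridge [([480.0, 199.0], 0.8), ([432.0, 288.0], 0.79), ([433.0, 232.0], 0.76), ([496.0, 309.0], 0.72)]
short_cartridge [([516.0, 245.0], 0.52)]
beaker [([136.0, 200.0], 0.9)]
fittings_pot [([432.0, 179.0], 0.71)]
side [ 225. -439.  766.] [ 0.35  0.53 -0.77]
place_empty [([339.0, 254.0], 0.91), ([346.0, 257.0], 0.61)]
seat [([337.0, 244.0], 0.84)]
head_face [([346.0, 256.0], 0.93), ([425.0, 381.0], 0.33)]
nose_face [([335.0, 236.0], 0.55)]
hinge [([318.0, 203.0], 0.59)]
lever_end [([304.0, 172.0], 0.74), ([337.0, 244.0], 0.62)]
cartridge [([477.0, 350.0], 0.77), ([406.0, 335.0], 0.64), ([354.0, 351.0], 0.6), ([376.0, 428.0], 0.58)]
short_cartridge [([452.0, 401.0], 0.52)]
beaker [([280.0, 141.0], 0.72)]
fittings_pot [([459.0, 302.0], 0.6)]
[168.42960707 601.89144657 231.2877526 ] [3.14158483e+00 1.82907287e-05 2.86873292e+00] 1.003026140865751 1.1
```

View pics/top0.png

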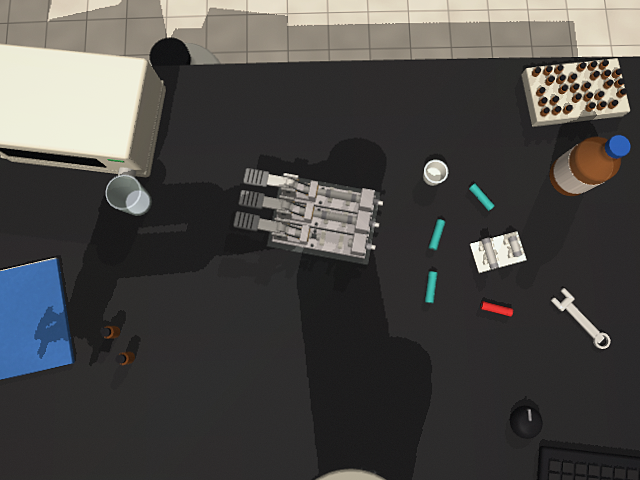

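View pics/side0.png

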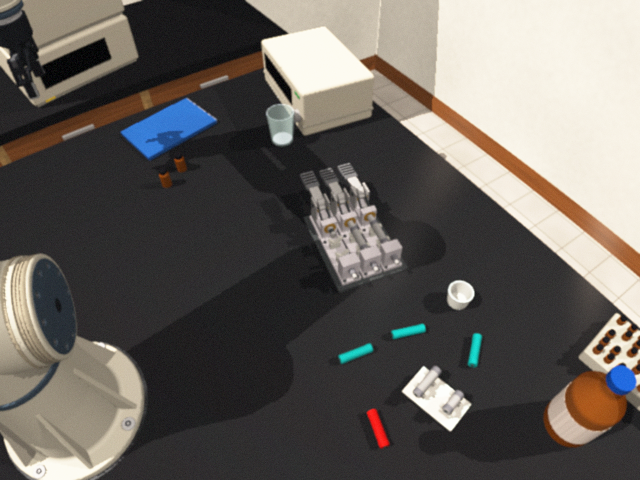

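Top view: clamp around (310,220) with its levers to the left, rest at (498,252), pot (435,172), beaker (127,194). The turquoise and red cylinders are look-alikes. Cartridge candidates in the rest are (488,253) and (514,244). The network puts the empty place in the bottom row, at about (333,240). I'll check both in one enlarged crop.

Run:
```python
from h import *
t=cv2.imread('pics/top0.png');s=cv2.imread('pics/side0.png')
z=lambda i,x,y,w,h:cv2.resize(i[y:y+h,x:x+w],(400,300),interpolation=cv2.INTER_CUBIC)
a=np.vstack([np.hstack([z(t,228,150,160,120),z(s,290,170,140,105)]),np.hstack([z(t,460,215,80,60),z(s,395,360,80,60)])])
cv2.imwrite('pics/crop.png',a)
for n,u,v in [('seat',(333,238),(337,244)),('head',(345,240),(346,256)),('nose',(320,239),(335,236)),('hinge',(278,226),(318,203)),('end',(233,219),(304,172)),('pl',(329,240),(339,254))]:
    p,g=tri(u,v);print(n,p.round(1),g.round(1))
```

```text
seat [555.3  20.3  45.8] 5.9
head [556.1  -4.6  32.3] 0.7
nose [559.6  43.1  42.3] 5.0
hinge [578.9 124.7  56.5] 6.8
end [593.5 207.2  71.8] 2.3
pl [561.7  25.9   0.9] 0.2
```

View pics/crop.png

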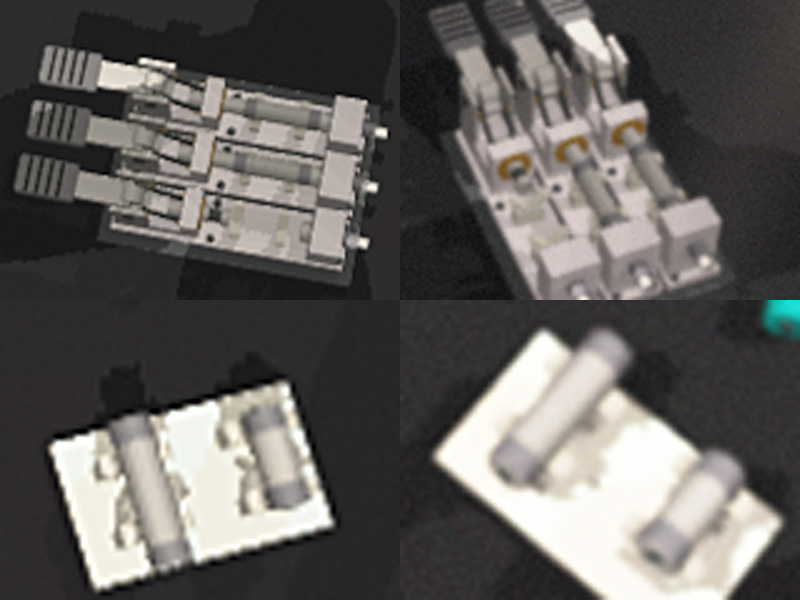

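The empty place is the bottom row in the top view (the one nearest the robot). The long cartridge is in the left groove of the rest, at about (490,252), and the short one is at (515,244). Next I'll fit both poses.

Run:
```python
from h import *
from scipy.optimize import least_squares as ls
T=lambda x,y:(228+x/2.5,150+y/2.5)
S=lambda x,y:(290+(x-400)*.35,170+y*.35)
obs=[('top',(333,238),(2,0,36)),('top',(345,240),(32,0,36)),('top',(320,239),(-24,0,36)),('top',(278,226),(-98,0,58)),('top',(233,219),(-186,0,58)),('top',(329,240),(0,0,0)),
('side',(337,244),(2,0,36)),('side',(346,256),(32,0,36)),('side',(335,236),(-24,0,36)),('side',(318,203),(-98,0,58)),('side',(304,172),(-186,0,58)),('side',(339,254),(0,0,0)),
('top',T(18,154),(-186,15,63.5)),('top',T(13,192),(-186,-15,63.5)),('top',T(32,101),(-186,59,63.5)),('top',T(26,137),(-186,29,63.5)),('top',T(45,46),(-186,103,63.5)),('top',T(39,84),(-186,73,63.5)),
('side',S(433,15),(-186,15,63.5)),]
def W(p,q):
    c,s=np.cos(p[2]),np.sin(p[2]); return [p[0]+c*q[0]-s*q[1],p[1]+s*q[0]+c*q[1],8+q[2]]
f=lambda p:np.concatenate([proj(c,W(p,q))-u for c,u,q in obs])
R=ls(f,[560,26,-1.745],loss='soft_l1',f_scale=1.5);p=R.x;print('place',p.round(4))
for (c,u,q),e in zip(obs,f(p).reshape(-1,2)):print(c,q,e.round(1))
for q in [(-186,0,58),(-98,0,58),(2,0,36)]:print(q,np.round(W(p,q),1))
C=lambda x,y:(460+x/5,215+(y-300)/5); D=lambda x,y:(395+(x-400)/5,360+(y-300)/5)
def cart(o,L,p0):
    P=lambda p,s,dz=0:[p[0]+np.cos(p[2])*s,p[1]+np.sin(p[2])*s,30+dz]
    g=lambda p:np.concatenate([proj(c,P(p,s*L/2,dz))-u for c,u,s,dz in o])
    R=ls(g,p0,loss='soft_l1');print(R.x.round(4),g(R.x).round(1))
print([at_z('top',C(x,y),30).round() for x,y in[(128,417),(170,562)]])
cart([('top',C(128,417),1,6),('top',C(170,562),-1,4),('side',D(613,345),1,4),('side',D(513,470),-1,0)],60,[540,-220,.3])
cart([('top',C(262,408),1,6),('top',C(290,503),-1,4),('side',D(722,460),1,4),('side',D(655,546),-1,0)],40,[550,-260,.3])
```

```text
place [557.302   21.9021  -1.7641]
top (2, 0, 36) [-0.4  0.7]
top (32, 0, 36) [3.  1.3]
top (-24, 0, 36) [-0.8 -2.5]
top (-98, 0, 58) [2.5 2.1]
top (-186, 0, 58) [1.7 1.4]
top (0, 0, 0) [2.1 1.6]
side (2, 0, 36) [ 2.2 -0. ]
side (32, 0, 36) [-0.6 -0.7]
side (-24, 0, 36) [-0.9 -1.5]
side (-98, 0, 58) [ 2.2 -1.1]
side (-186, 0, 58) [1.1 2.6]
side (0, 0, 0) [-0.5  0.2]
top (-186, 15, 63.5) [0.6 0.5]
top (-186, -15, 63.5) [-0.5  0.8]
top (-186, 59, 63.5) [-0.6 -0.6]
top (-186, 29, 63.5) [-1.2  0.2]
top (-186, 103, 63.5) [-1.3 -0.6]
top (-186, 73, 63.5) [-1.9 -0.9]
side (-186, 15, 63.5) [ 9.9 -4.3]
(-186, 0, 58) [593.  204.4  66. ]
(-98, 0, 58) [576.1 118.1  66. ]
(2, 0, 36) [556.9  19.9  44. ]
[array([ 552., -280.,   30.]), array([ 495., -292.,   30.])]
[ 522.917  -286.8292   12.8302] [ 0.6 -0.3  2.2  0.3  0.1 -2.5 -0.9 -0.2]
[ 534.7716 -335.8975    6.5221] [ 0.3 -0.3  0.8  0.5  0.4 -1.6 -0.7  0.2]
```

```bash
cat > ov.py <<'E'
from h import *
def W(p,q):
    c,s=np.cos(p[2]),np.sin(p[2]); return [p[0]+c*q[0]-s*q[1],p[1]+s*q[0]+c*q[1],8+q[2]]
def overlay(img,cam,p,x0,y0,w,h,k):
    a=cv2.cvtColor(cv2.resize(img[y0:y0+h,x0:x0+w],(w*k,h*k),interpolation=cv2.INTER_CUBIC),cv2.COLOR_RGB2BGR)
    pt=lambda q:tuple(int(round(v)) for v in (proj(cam,W(p,q))-[x0,y0]+.5)*k)
    def poly(qs,c):
        for i in range(len(qs)):cv2.line(a,pt(qs[i]),pt(qs[i-1]),c,1)
    for j in(0,44,88):
        poly([(-186,j-15,63.5),(-186,j+15,63.5),(-140,j+15,63.5),(-140,j-15,63.5)],(0,255,0))
        poly([(-116,j-20,8),(-116,j+20,8),(70,j+20,8),(70,j-20,8)],(0,255,255))
        poly([(-60,j-15,50),(-46,j-15,50),(-46,j+15,50),(-60,j+15,50)],(255,0,255))
        poly([(32,j,54),(70,j,54)],(255,0,0))
    poly([(-28,0,36),(32,0,36)],(0,0,255))
    return a
E
python3 - <<'E'
from ov import *
t=cv2.cvtColor(cv2.imread('pics/top0.png'),cv2.COLOR_BGR2RGB);s=cv2.cvtColor(cv2.imread('pics/side0.png'),cv2.COLOR_BGR2RGB)
p=[557.3,21.9,-1.7641]
a=overlay(t,'top',p,228,158,160,112,5)
cv2.imwrite('pics/ov_t.png',a)
cv2.imwrite('pics/ov_s.png',overlay(s,'side',p,295,160,115,130,4))
E
```

```text
(no output)
```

View pics/ov_t.png

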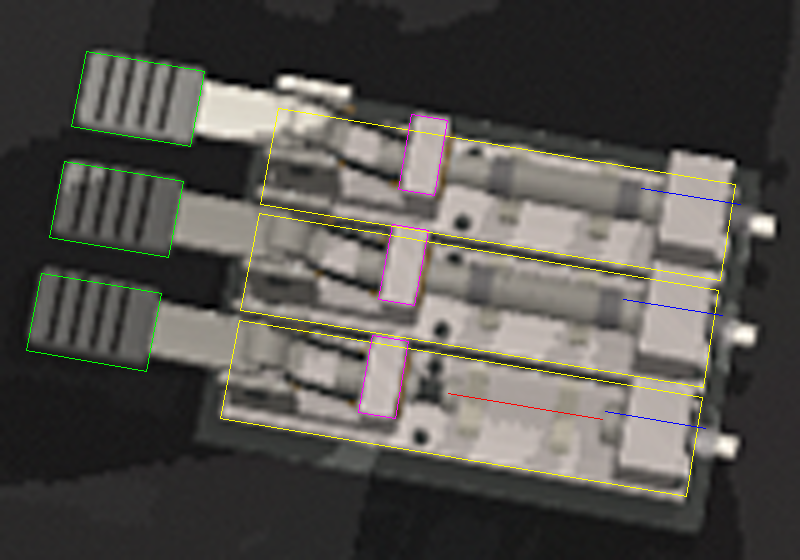

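View pics/ov_s.png

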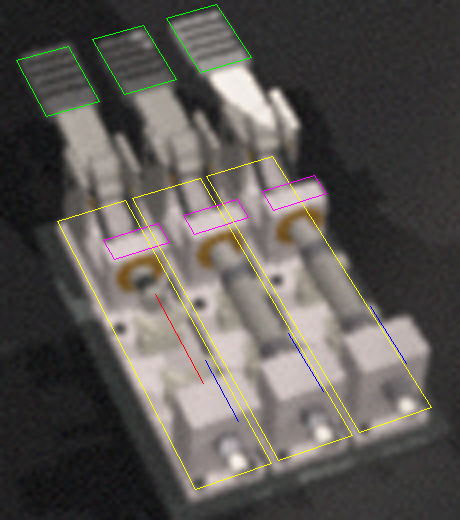

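The overlay fits in both views, and the heights and sizes agree. Next: the approach numbers, and where the beaker and oven stand.

```bash
cat > mv.py <<'E'
from ov import *
from scipy.spatial.transform import Rotation as Rn
P=[557.3,21.9,-1.7641]
def Rt(tilt,yaw): return Rn.from_euler('xyz',[np.pi,0,yaw])*Rn.from_rotvec([np.radians(tilt),0,0])
def go(pos,R=None,cur=None):
    s=telemetry.sense(); p,R0=(np.array(s['eef_pos']),Rn.from_euler('xyz',s['tcp_rot'])) if cur is None else cur
    R=R0 if R is None else R
    print('turn',((R0.inv()*R).as_rotvec()/np.radians(45)).round(3),'shift',(R0.inv().apply(np.array(pos)-p)/200).round(3))
    return np.array(pos),R
def tipw(u,z): return np.array(W(P,(u,0,z-8)))
E
python3 - <<'E'
from mv import *
print('beaker',at_z('top',(136,200),0).round(),at_z('side',(280,141),0).round(),'oven',at_z('side',(306,128),0).round(),at_z('side',(371,98),0).round(),at_z('side',(264,70),0).round(), 'pot',at_z('top',(432,179),0).round())
R=Rt(45,2.948); d=R.as_matrix()[:,2]; print('d',d.round(3))
c=tipw(-181,30); print(c.round()); k=go(c-100*d,R); go(c,R,k)
E
```

```text
beaker [655. 417.   0.] [640. 407.   0.] oven [723. 415.   0.] [949. 431.   0.] [767. 732.   0.] pot [ 683. -189.    0.]
d [-0.136 -0.694 -0.707]
[592. 200.  30.]
turn [ 0.999 -0.04  -0.096] shift [-2.554 -1.014  0.653]
turn [0. 0. 0.] shift [-0.  -0.   0.5]
```

Run:
```python
from mv import *
R=Rt(45,2.948);s=telemetry.sense();R0=Rn.from_euler('xyz',s['tcp_rot'])
k=go([390,430,240],R0); k=go([550,300,240],R0,k); k=go([602,270,230],R,k); go([605,269,101],R,k)
```

```text
turn [0. 0. 0.] shift [-1.298 -0.529 -0.044]
turn [0. 0. 0.] shift [-0.946 -0.41   0.   ]
turn [ 0.999 -0.04  -0.096] shift [-0.291 -0.074  0.05 ]
turn [0. 0. 0.] shift [-0.016  0.455  0.458]
```

Emit:
step_arm(
  moves=[
    [[0, 0, 0], [-0.6, -0.25, 0], -1],
    [[0, 0, 0], [-0.95, -0.4, 0], -1],
    [[0, 0, 0], [-0.98, -0.4, 0], -1],
    [[0, 0, 0], [-0.98, -0.4, 0], -1],
    [[0, 0, 0], [-0.98, -0.4, 0], -1],
    [[0, 0, 0], [-0.98, -0.4, 0], -1],
  ],
  squeeze=40,
)

```text
clock: 1.7
eef_pos: [336.9, 471.1, 231.4]
tcp_rot: [3.141, 0.0, 2.866]
contact_force: [-0.1, 0.1, 0.1]
opening: 0.005
grasp_force: 0.0
```

Run:
```python
from mv import *
R=Rt(45,2.948)
k=go([500,345,235],R); k=go([602,275,220],R,k); go([605,269,101],R,k)
```

```text
turn [ 1.    -0.041 -0.099] shift [-0.956 -0.384 -0.018]
turn [0. 0. 0.] shift [-0.568 -0.12   0.227]
turn [0. 0. 0.] shift [-0.02   0.402  0.44 ]
```

Emit:
step_arm(
  moves=[
    [[0.17, 0, -0.02], [-0.2, -0.08, 0], -1],
    [[0.34, -0.01, -0.03], [-0.4, -0.16, 0], -1],
    [[0.5, -0.02, -0.05], [-0.6, -0.24, 0], -1],
    [[0.67, -0.03, -0.07], [-0.75, -0.3, -0.01], -1],
    [[0.83, -0.035, -0.08], [-0.86, -0.35, -0.015], -1],
    [[1, -0.04, -0.1], [-0.95, -0.38, -0.02], -1],
    [[1, -0.04, -0.1], [-0.95, -0.38, -0.02], -1],
    [[1, -0.04, -0.1], [-0.95, -0.38, -0.02], -1],
  ],
)

```text
clock: 2.5
eef_pos: [496.9, 349.3, 233.7]
tcp_rot: [-2.357, -0.002, 2.952]
contact_force: [0.2, -0.1, 0.2]
opening: 0.001
grasp_force: 0.0
```

Run:
```python
from mv import *
print(np.round(telemetry.sense()['qpos'],2))
R=Rt(45,2.948)
k=go([602,275,220],R); go([605,269,101],R,k)
```

```text
[ 0.82  0.71  1.27 -0.4   1.84 -0.53]
turn [0.001 0.002 0.006] shift [-0.586 -0.14   0.236]
turn [0. 0. 0.] shift [-0.02   0.402  0.44 ]
```

Emit:
step_arm(
  moves=[
    [[0, 0, 0], [-0.2, -0.05, 0.08], -1],
    [[0, 0, 0], [-0.4, -0.1, 0.16], -1],
    [[0, 0, 0], [-0.59, -0.14, 0.24], -1],
    [[0, 0, 0], [-0.6, 0.0, 0.38], -1],
    [[0, 0, 0], [-0.6, 0.13, 0.53], -1],
    [[0, 0, 0], [-0.605, 0.26, 0.676], -1],
    [[0, 0, 0], [-0.605, 0.26, 0.676], -1],
  ],
)

```text
clock: 3.2
eef_pos: [602.8, 266.4, 99.6]
tcp_rot: [-2.355, -0.005, 2.951]
contact_force: [-0.6, 0.6, -0.1]
opening: 0.002
grasp_force: 0.0
```

Run:
```python
from mv import *
print(np.round(telemetry.sense()['qpos'],2))
R=Rt(45,2.948)
k=go(tipw(-181,30),R)
p0,R0=k
pin=np.array([-98,66.]);h=14.5;s=25
prev=None
for th in [0,.2,.4,.6,.8,1.0,1.2,1.4,1.5]:
    e=np.array([-np.cos(th),np.sin(th)]);n=np.array([-np.sin(th),-np.cos(th)])
    r=88 if th<.785 else 63
    t=pin+r*e+5.5*n+h*np.array([-.707,-.707])+(s*np.array([.707,-.707]) if th<.785 else 0)
    print(th,t.round(1),end=' ');go(tipw(*t),R,k)
```

```text
[ 0.66  0.88  1.26 -0.49  1.64 -0.6 ]
turn [-0.002 -0.002  0.007] shift [-0.013  0.007  0.485]
0 [-178.6   32.6] turn [0. 0. 0.] shift [-0.    -0.018 -0.001]
0.2 [-177.9   50.2] turn [0. 0. 0.] shift [-0.    -0.082 -0.06 ]
0.4 [-173.8   67.3] turn [0. 0. 0.] shift [-0.    -0.157 -0.106]
0.6 [-166.3   83.2] turn [0. 0. 0.] shift [-0.    -0.24  -0.136]
0.8 [-156.1   97.1] turn [0. 0. 0.] shift [-0.    -0.325 -0.149]
1.0 [-146.9  105.8] turn [0. 0. 0.] shift [-0.    -0.388 -0.147]
1.2 [-136.2  112.5] turn [0. 0. 0.] shift [-0.    -0.45  -0.133]
1.4 [-124.4  116.9] turn [0. 0. 0.] shift [-0.    -0.507 -0.107]
1.5 [-118.2  118.2] turn [0. 0. 0.] shift [-0.    -0.534 -0.09 ]
```

Emit:
step_arm(
  moves=[
    [[0, 0, 0], [-0.013, 0.007, 0.2], -1],
    [[0, 0, 0], [-0.013, 0.007, 0.4], -1],
    [[0, 0, 0], [-0.013, 0.007, 0.485], -1],
    [[0, 0, 0], [-0.013, 0.007, 0.485], -1],
  ],
)

```text
clock: 3.6
eef_pos: [594.7, 199.4, 34.3]
tcp_rot: [-2.356, -0.001, 2.95]
contact_force: [0.2, -0.3, -0.2]
opening: -0.001
grasp_force: 0.0
```

Emit:
step_arm(
  moves=[
    [[0, 0, 0], [0, -0.018, 0], -1],
    [[0, 0, 0], [0, -0.05, -0.03], -1],
    [[0, 0, 0], [0, -0.082, -0.06], -1],
    [[0, 0, 0], [0, -0.12, -0.085], -1],
    [[0, 0, 0], [0, -0.157, -0.106], -1],
    [[0, 0, 0], [0, -0.157, -0.106], -1],
  ],
)

```text
clock: 4.2
eef_pos: [594.6, 193.3, 72.3]
tcp_rot: [-2.357, 0.001, 2.951]
contact_force: [0.5, -0.2, 0.6]
opening: -0.004
grasp_force: 0.0
```

Emit:
step_arm(
  moves=[
    [[0, 0, 0], [0, -0.04, -0.015], -1],
    [[0, 0, 0], [0, -0.083, -0.03], -1],
    [[0, 0, 0], [0, -0.125, -0.037], -1],
    [[0, 0, 0], [0, -0.168, -0.043], -1],
    [[0, 0, 0], [0, -0.2, -0.042], -1],
    [[0, 0, 0], [0, -0.231, -0.041], -1],
    [[0, 0, 0], [0, -0.231, -0.041], -1],
  ],
)

```text
clock: 4.9
eef_pos: [589.0, 165.9, 109.7]
tcp_rot: [-2.356, -0.001, 2.951]
contact_force: [-0.8, 1.1, -0.7]
opening: 0.001
grasp_force: 0.0
```

Run:
```python
from mv import *
t,s=imaging.grab_frame('top'),imaging.grab_frame('side')
z=lambda i,x,y,w,h:cv2.resize(i[y:y+h,x:x+w],(400,300),interpolation=cv2.INTER_CUBIC)
save(np.hstack([z(t,228,120,200,150),z(s,270,100,200,150)]),'lift.png')
```

```text
(no output)
```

View pics/lift.png

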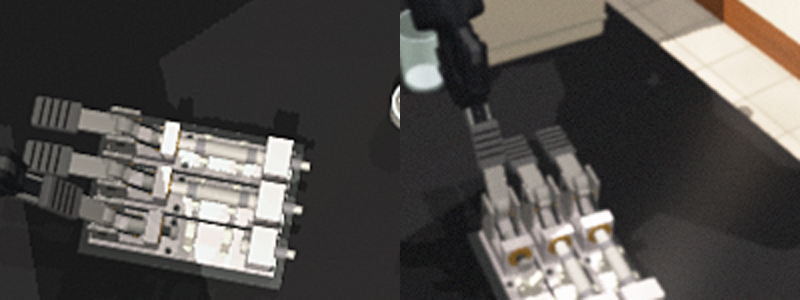

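The side crop shows the finger at (480,110) under the empty place's lever, which is part-way up. The other two levers are still level. I'll keep going.

Emit:
step_arm(
  moves=[
    [[0, 0, 0], [0, -0.03, 0.007], -1],
    [[0, 0, 0], [0, -0.062, 0.014], -1],
    [[0, 0, 0], [0, -0.09, 0.025], -1],
    [[0, 0, 0], [0, -0.119, 0.04], -1],
    [[0, 0, 0], [0, -0.15, 0.06], -1],
    [[0, 0, 0], [0, -0.18, 0.078], -1],
    [[0, 0, 0], [0, -0.18, 0.078], -1],
    [[0, 0, 0], [0, -0.18, 0.078], -1],
  ],
)

```text
clock: 5.8
eef_pos: [582.0, 130.4, 123.5]
tcp_rot: [-2.356, -0.001, 2.951]
contact_force: [-0.6, 0.2, 0.3]
opening: -0.001
grasp_force: 0.0
```

Run:
```python
from mv import *
t,s=imaging.grab_frame('top'),imaging.grab_frame('side')
z=lambda i,x,y,w,h:cv2.resize(i[y:y+h,x:x+w],(400,300),interpolation=cv2.INTER_CUBIC)
save(np.hstack([z(t,228,120,200,150),z(s,270,100,200,150)]),'lift2.png')
for c in('top','side'):print([(np.round(m['xy']),m['conf']) for m in imaging.mark_of(c,'lever_end')][:4])
for th in(1.1,1.25,1.4,1.55):
    P3=W(P,(-98-88*np.cos(th),0,58+88*np.sin(th)));print(th,proj('top',P3).round(),proj('side',P3).round())
```

```text
[(array([274., 218.]), 0.6)]
[(array([317., 169.]), 0.6)]
1.1 [255. 216.] [312. 161.]
1.25 [261. 216.] [314. 163.]
1.4 [268. 217.] [317. 166.]
1.55 [276. 218.] [319. 170.]
```

View pics/lift2.png

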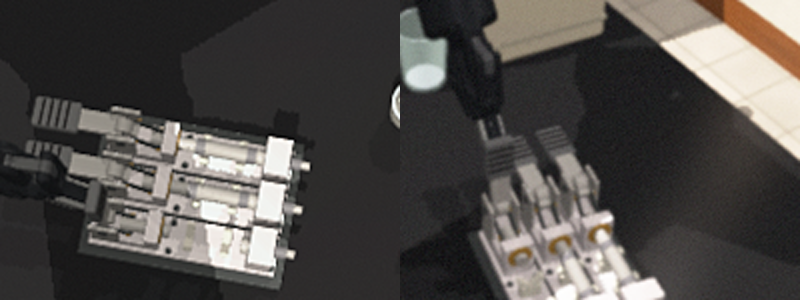

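The lever stands at about 1.45 rad: its end marks (274,218) top and (317,169) side match the projections for 1.4 to 1.5. I'll back off along the tool, then plan the transfer.

Emit:
step_arm(
  moves=[
    [[0, 0, 0], [0, 0.02, -0.1], -1],
    [[0, 0, 0], [0, 0.02, -0.3], -1],
    [[0, 0, 0], [0, 0.02, -0.5], -1],
    [[0, 0, 0], [0, -0.1, -0.7], -1],
    [[0, 0, 0], [0, -0.2, -0.8], -1],
    [[0, 0, 0], [0, -0.2, -0.8], -1],
  ],
)

```text
clock: 6.6
eef_pos: [599.7, 215.7, 269.1]
tcp_rot: [-2.36, 0.004, 2.952]
contact_force: [-0.0, 0.4, -0.4]
opening: -0.003
grasp_force: 0.0
```

Run:
```python
from mv import *
t,s=imaging.grab_frame('top'),imaging.grab_frame('side')
z=lambda i,x,y,w,h:cv2.resize(i[y:y+h,x:x+w],(400,400),interpolation=cv2.INTER_CUBIC)
save(np.hstack([z(t,474,228,50,50),z(s,405,360,50,50)]),'rest.png')
k=go([560,150,290],Rt(0,2.2)); k=go([540,-20,290],Rt(0,1.2),k); k=go([523,-287,150],Rt(0,.25),k)
for c in('top','side'):print([(np.round(m['xy']),m['conf']) for m in imaging.mark_of(c,'lever_end')][:4])
```

```text
turn [-0.951  0.375  0.907] shift [ 0.127 -0.338  0.16 ]
turn [ 0.    -0.     1.273] shift [-0.628 -0.581 -0.   ]
turn [-0.   -0.    1.21] shift [-1.275  0.405  0.7  ]
[(array([273., 216.]), 0.58)]
[(array([319., 168.]), 0.74)]
```

View pics/rest.png

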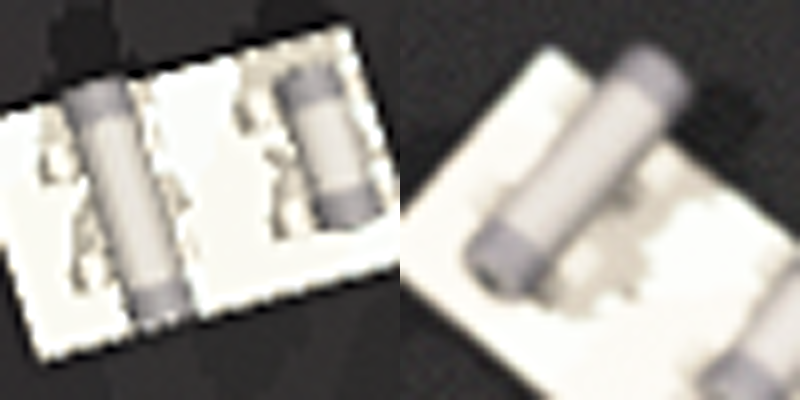

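Run:
```python
from mv import *
C=lambda x,y:(474+x/8-.5,228+y/8-.5)
def ang(a,b,z):
    A,B=at_z('top',C(*a),z),at_z('top',C(*b),z);d=A-B;print(A.round(1),B.round(1),np.arctan2(d[1],d[0]).round(3),np.linalg.norm(d).round(1))
ang((97,85),(163,315),34);ang((65,95),(135,320),32);ang((128,85),(192,305),32)
ang((350,25),(0,112),5);ang((345,25),(395,150),5);ang((0,235),(45,360),5)
S=lambda x,y:(405+(x-400)/8-.5,360+y/8-.5)
for a,b in[((665,65),(505,270)),((625,45),(465,245)),((690,90),(540,300))]:
    A,B=at_z('side',S(*a),30),at_z('side',S(*b),30);d=A-B;print(A.round(1),B.round(1),np.arctan2(d[1],d[0]).round(3),np.linalg.norm(d).round(1))
```

```text
[ 552.2 -278.5   34. ] [ 495.6 -290.3   34. ] 0.205 57.8
[ 550.3 -271.1   32. ] [ 494.8 -284.    32. ] 0.229 57.0
[ 552.4 -286.7   32. ] [ 498.1 -298.2   32. ] 0.208 55.5
[ 570.6 -353.2    5. ] [ 550.7 -262.9    5. ] -1.354 92.4
[ 570.6 -351.9    5. ] [ 538.5 -361.9    5. ] 0.3 33.6
[ 519.7 -260.7    5. ] [ 488.2 -269.7    5. ] 0.278 32.7
[ 552.3 -279.6   30. ] [ 495.9 -294.8   30. ] 0.263 58.4
[ 548.2 -271.4   30. ] [ 492.5 -286.1   30. ] 0.258 57.6
[ 552.9 -286.8   30. ] [ 497.7 -303.6   30. ] 0.296 57.7
```

Emit:
step_arm(
  moves=[
    [[-0.16, 0.06, 0.15], [0.02, -0.06, 0.03], -1],
    [[-0.32, 0.12, 0.3], [0.04, -0.12, 0.05], -1],
    [[-0.48, 0.19, 0.45], [0.06, -0.17, 0.08], -1],
    [[-0.64, 0.25, 0.6], [0.08, -0.22, 0.11], -1],
    [[-0.8, 0.31, 0.76], [0.1, -0.28, 0.13], -1],
    [[-0.95, 0.375, 0.907], [0.127, -0.338, 0.16], -1],
    [[-0.95, 0.375, 0.907], [0.127, -0.338, 0.16], -1],
    [[-0.95, 0.375, 0.907], [0.127, -0.338, 0.16], -1],
  ],
)

```text
clock: 7.6
eef_pos: [558.8, 147.8, 289.6]
tcp_rot: [-3.141, -0.001, 2.194]
contact_force: [-1.2, -0.4, -0.1]
opening: -0.002
grasp_force: 0.0
```

Emit:
step_arm(
  moves=[
    [[0, 0, 0.18], [-0.1, -0.09, 0], -1],
    [[0, 0, 0.36], [-0.2, -0.18, 0], -1],
    [[0, 0, 0.54], [-0.3, -0.27, 0], -1],
    [[0, 0, 0.72], [-0.4, -0.36, 0], -1],
    [[0, 0, 0.9], [-0.5, -0.45, 0], -1],
    [[0, 0, 1.0], [-0.6, -0.55, 0], -0.5],
    [[0, 0, 1.0], [-0.63, -0.58, 0], -0.1],
    [[0, 0, 1.0], [-0.63, -0.58, 0], -0.1],
  ],
)

```text
clock: 8.4
eef_pos: [540.1, -20.8, 289.3]
tcp_rot: [-3.138, 0.003, 1.416]
contact_force: [-0.1, 0.4, -0.2]
opening: 0.45
grasp_force: 0.0
```

Run:
```python
from mv import *
k=go([531,-150,220],Rt(0,.8)); k=go([523.5,-286.5,120],Rt(0,.24),k)
```

```text
turn [-0.003  0.005  0.784] shift [-0.645  0.056  0.348]
turn [ 0.    -0.     0.713] shift [-0.516  0.449  0.5  ]
```

Emit:
step_arm(
  moves=[
    [[0, 0, 0.2], [-0.16, 0.02, 0.05], -0.1],
    [[0, 0, 0.4], [-0.33, 0.03, 0.15], -0.1],
    [[0, 0, 0.6], [-0.5, 0.05, 0.25], -0.1],
    [[0, 0, 0.784], [-0.645, 0.056, 0.348], -0.1],
    [[0, 0, 0.784], [-0.645, 0.056, 0.348], -0.1],
  ],
)

```text
clock: 8.9
eef_pos: [529.6, -150.5, 217.7]
tcp_rot: [-3.137, 0.005, 0.795]
contact_force: [0.4, 0.6, -0.4]
opening: 0.451
grasp_force: 0.0
```

Emit:
step_arm(
  moves=[
    [[0, 0, 0.18], [-0.13, 0.11, 0.1], -0.1],
    [[0, 0, 0.36], [-0.26, 0.22, 0.2], -0.1],
    [[0, 0, 0.54], [-0.39, 0.34, 0.35], -0.1],
    [[0, 0, 0.713], [-0.516, 0.449, 0.5], -0.1],
    [[0, 0, 0.713], [-0.516, 0.449, 0.5], -0.1],
    [[0, 0, 0.713], [-0.516, 0.449, 0.5], -0.1],
  ],
)

```text
clock: 9.5
eef_pos: [523.5, -285.2, 120.3]
tcp_rot: [-3.141, 0.003, 0.241]
contact_force: [-0.6, -0.0, -0.1]
opening: 0.448
grasp_force: 0.0
```

Run:
```python
from mv import *
k=go([523.5,-286.5,40],Rt(0,.24)); k=go([523.5,-286.5,22],Rt(0,.24),k)
```

```text
turn [-0.001  0.004  0.002] shift [-0.001  0.007  0.401]
turn [0. 0. 0.] shift [ 0.   -0.    0.09]
```

Emit:
step_arm(
  moves=[
    [[0, 0, 0], [0, 0.005, 0.2], -0.1],
    [[0, 0, 0], [0, 0.006, 0.4], -0.1],
    [[0, 0, 0], [0, 0.006, 0.49], -0.1],
    [[0, 0, 0], [0, 0.006, 0.49], -0.1],
    [[0, 0, 0], [0, 0.006, 0.49], -0.4],
    [[0, 0, 0], [0, 0.006, 0.49], -0.75],
    [[0, 0, 0], [0, 0.006, 0.49], -0.75],
    [[0, 0, 0], [0, 0.006, 0.49], -0.75],
  ],
  squeeze=20,
)

```text
clock: 10.3
eef_pos: [524.4, -287.3, 24.3]
tcp_rot: [3.14, -0.0, 0.238]
contact_force: [2.1, 4.5, 1.7]
opening: 0.266
grasp_force: 20.5
```

Closing stopped at 22.6 mm, which is wider than the 16 mm cartridge, so the pads are on the rest's saddles. I'll open, raise a little and close again.

Emit:
step_arm(
  moves=[
    [[0, 0, 0], [0, 0, 0], -0.2],
    [[0, 0, 0], [0, 0, 0], -0.2],
    [[0, 0, 0], [0, 0, -0.03], -0.2],
    [[0, 0, 0], [0, 0, -0.03], -0.2],
    [[0, 0, 0], [0, 0, -0.03], -0.8],
    [[0, 0, 0], [0, 0, -0.03], -0.8],
    [[0, 0, 0], [0, 0, -0.03], -0.8],
    [[0, 0, 0], [0, 0, -0.03], -0.8],
  ],
)

```text
clock: 11.1
eef_pos: [523.3, -287.3, 29.3]
tcp_rot: [3.141, 0.002, 0.238]
contact_force: [-0.4, 2.7, 5.2]
opening: 0.175
grasp_force: 20.4
```

Opening 0.175 matches 16 mm, so the pads now hold the cartridge near its equator, just above the saddles. I'll squeeze harder and lift slowly.

Emit:
step_arm(
  moves=[
    [[0, 0, 0], [0, 0, 0], -0.9],
    [[0, 0, 0], [0, 0, 0], -0.9],
    [[0, 0, 0], [0, 0, -0.02], -0.9],
    [[0, 0, 0], [0, 0, -0.04], -0.9],
    [[0, 0, 0], [0, 0, -0.07], -0.9],
    [[0, 0, 0], [0, 0, -0.1], -0.9],
    [[0, 0, 0], [0, 0, -0.1], -0.9],
  ],
  squeeze=45,
)

```text
clock: 11.8
eef_pos: [524.0, -287.9, 50.2]
tcp_rot: [3.139, 0.0, 0.238]
contact_force: [-0.4, -0.2, -1.0]
opening: 0.16
grasp_force: 44.1
```

Emit:
step_arm(
  moves=[
    [[0, 0, 0], [0, 0, -0.2], -0.9],
    [[0, 0, 0], [0, 0, -0.4], -0.9],
    [[0, 0, 0], [0, 0, -0.6], -0.9],
    [[0, 0, 0], [0, 0, -0.7], -0.9],
    [[0, 0, 0], [0, 0, -0.7], -0.9],
  ],
)

```text
clock: 12.3
eef_pos: [525.3, -288.4, 192.7]
tcp_rot: [3.136, -0.003, 0.238]
contact_force: [0.3, -0.2, -0.7]
opening: 0.158
grasp_force: 44.1
```

Run:
```python
from mv import *
print(np.array(W(P,(-1,0,36))).round(1))
k=go([545,-130,190],Rt(0,.85)); k=go(W(P,(-1,0,112)),Rt(0,1.3775),k)
```

```text
[557.5  22.9  44. ]
turn [ 0.008 -0.002 -0.779] shift [ 0.282 -0.746  0.01 ]
turn [ 0.     0.    -0.672] shift [ 0.616 -0.458  0.35 ]
```

Emit:
step_arm(
  moves=[
    [[0, 0, -0.15], [0.05, -0.14, 0], -0.9],
    [[0, 0, -0.3], [0.11, -0.29, 0], -0.9],
    [[0, 0, -0.45], [0.17, -0.44, 0], -0.9],
    [[0, 0, -0.6], [0.22, -0.59, 0], -0.9],
    [[0, 0, -0.779], [0.282, -0.746, 0.01], -0.9],
    [[0, 0, -0.779], [0.282, -0.746, 0.01], -0.9],
  ],
)

```text
clock: 12.9
eef_pos: [542.5, -125.8, 185.3]
tcp_rot: [-3.139, 0.002, 0.857]
contact_force: [-0.8, -0.5, -1.2]
opening: 0.157
grasp_force: 44.1
```

Emit:
step_arm(
  moves=[
    [[0, 0, -0.15], [0.13, -0.1, 0.0], -0.9],
    [[0, 0, -0.3], [0.26, -0.2, 0], -0.9],
    [[0, 0, -0.45], [0.39, -0.3, 0.1], -0.9],
    [[0, 0, -0.6], [0.5, -0.38, 0.2], -0.9],
    [[0, 0, -0.672], [0.616, -0.458, 0.35], -0.9],
    [[0, 0, -0.672], [0.616, -0.458, 0.35], -0.9],
    [[0, 0, -0.672], [0.616, -0.458, 0.35], -0.9],
  ],
)

```text
clock: 13.6
eef_pos: [554.7, 23.7, 115.2]
tcp_rot: [-3.138, 0.003, 1.377]
contact_force: [-0.7, -0.3, -0.5]
opening: 0.156
grasp_force: 44.1
```

Run:
```python
from mv import *
t,s=imaging.grab_frame('top'),imaging.grab_frame('side')
sn=telemetry.sense();p=np.array(sn['eef_pos']);print(p,sn['tcp_rot'])
yaw=sn['tcp_rot'][2];a=np.array([np.cos(yaw),np.sin(yaw),0])
def crop(img,cam,x0,y0,w,h,k):
    b=cv2.cvtColor(cv2.resize(img[y0:y0+h,x0:x0+w],(w*k,h*k),interpolation=cv2.INTER_CUBIC),cv2.COLOR_RGB2BGR)
    for e in(-30,30):
        q=(proj(cam,p+a*e+[0,0,1])-[x0,y0]+.5)*k;print(cam,e,q.round());cv2.drawMarker(b,tuple(int(v) for v in q.round()),(0,0,255),cv2.MARKER_CROSS,8,1)
    return b
u=(proj('side',p)).astype(int)
v=(proj('top',p)).astype(int)
cv2.imwrite('pics/hov.png',np.hstack([crop(t,'top',v[0]-40,v[1]-45,80,90,5),crop(s,'side',u[0]-40,u[1]-45,80,90,5)]))
for c in('top','side'):print([(np.round(m['xy']),m['conf']) for m in imaging.mark_of(c,'lever_end')][:4],[(np.round(m['xy']),m['conf']) for m in imaging.mark_of(c,'cartridge')][:6],proj(c,p+[0,0,1]))
```

```text
[555.86095799  22.92992683 116.8034209 ] [-3.14094420e+00  1.92979542e-03  1.37606808e+00]
top -30 [290. 244.]
top 30 [124. 216.]
side -30 [238. 288.]
side 30 [174. 174.]
[(array([273., 220.]), 0.48)] [(array([497., 310.]), 0.77), (array([433., 230.]), 0.75), (array([432., 288.]), 0.59), (array([481., 199.]), 0.57)] [331.90913099 232.50385604]
[(array([317., 169.]), 0.44)] [(array([473., 351.]), 0.87), (array([356., 353.]), 0.82), (array([407., 334.]), 0.78), (array([378., 430.]), 0.55), (array([339., 221.]), 0.42)] [338.62906064 218.46859573]
```

View pics/hov.png

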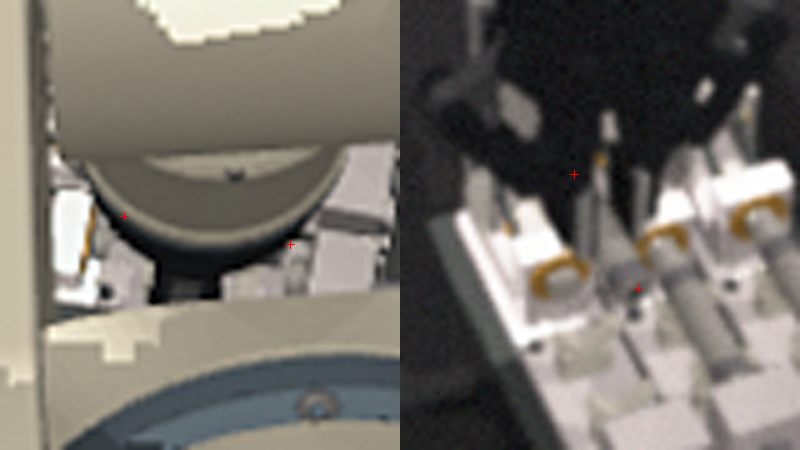

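Run:
```python
from mv import *
k=go(W(P,(-1.5,0,62-8)),Rt(0,1.3775)); k=go(W(P,(-1.5,0,47-8)),Rt(0,1.3775),k)
```

```text
turn [ 0.     0.002 -0.002] shift [0.004 0.007 0.277]
turn [0. 0. 0.] shift [ 0.    -0.     0.075]
```

Emit:
step_arm(
  moves=[
    [[0, 0, 0], [0.004, 0.005, 0.1], -0.9],
    [[0, 0, 0], [0.004, 0.005, 0.2], -0.9],
    [[0, 0, 0], [0.004, 0.005, 0.277], -0.9],
    [[0, 0, 0], [0.004, 0.005, 0.31], -0.9],
    [[0, 0, 0], [0.004, 0.005, 0.34], -0.9],
    [[0, 0, 0], [0.004, 0.005, 0.35], -0.9],
    [[0, 0, 0], [0.004, 0.005, 0.35], -0.9],
  ],
)

```text
clock: 14.6
eef_pos: [556.9, 24.2, 46.9]
tcp_rot: [-3.141, 0.002, 1.378]
contact_force: [0.2, -0.1, 0.0]
opening: 0.16
grasp_force: 44.1
```

Run:
```python
from mv import *
for i in range(2):
    imaging.grab_frame('top');s=telemetry.sense();print(np.round(s['eef_pos'],1),np.round(s['contact_force'],1),np.round(s['wrist_torque'],2))
c,sn=np.cos(P[2]),np.sin(P[2]);d=np.array(s['eef_pos'])-[P[0],P[1],8];print('place xyz',(c*d[0]+sn*d[1]).round(1),(-sn*d[0]+c*d[1]).round(1),d[2].round(1))
```

```text
[557.1  24.3  47.1] [ 0.   0.7 -0.9] [-0.01  0.   -0.03]
[557.1  24.3  47.2] [ 0.1  0.7 -0.3] [-0.05 -0.    0.01]
place xyz -2.3 -0.7 39.2
```

Emit:
step_arm(
  moves=[
    [[0, 0, 0], [0, 0, 0.005], -0.9],
    [[0, 0, 0], [0, 0, 0.01], -0.9],
    [[0, 0, 0], [0, 0, 0.014], -0.9],
    [[0, 0, 0], [0, 0, 0.014], -0.9],
  ],
)

```text
clock: 15.1
eef_pos: [556.6, 24.4, 43.8]
tcp_rot: [-3.141, 0.002, 1.378]
contact_force: [-0.9, -0.0, 0.7]
opening: 0.16
grasp_force: 44.3
```

Emit:
step_arm(
  moves=[
    [[0, 0, 0], [0, 0, 0.003], -0.9],
    [[0, 0, 0], [0, 0, 0.006], -0.9],
    [[0, 0, 0], [0, 0, 0.006], -0.9],
  ],
)

```text
clock: 15.4
eef_pos: [556.8, 24.4, 43.5]
tcp_rot: [-3.141, 0.002, 1.378]
contact_force: [-4.8, -0.1, 13.7]
opening: 0.159
grasp_force: 45.4
```

Contact at the expected height (axis about 44 mm). Ease off the load, let go, then lift straight up.

Emit:
step_arm(
  moves=[
    [[0, 0, 0], [0, 0, -0.004], -0.9],
    [[0, 0, 0], [0, 0, -0.004], -0.6],
    [[0, 0, 0], [0, 0, -0.004], -0.5],
    [[0, 0, 0], [0, 0, -0.004], -0.4],
    [[0, 0, 0], [0, 0, -0.004], -0.4],
    [[0, 0, 0], [0, 0, -0.06], -0.4],
    [[0, 0, 0], [0, 0, -0.2], -0.4],
    [[0, 0, 0], [0, 0, -0.4], -0.4],
  ],
)

```text
clock: 16.2
eef_pos: [555.3, 24.4, 122.5]
tcp_rot: [-3.137, 0.003, 1.378]
contact_force: [0.9, -0.4, -0.6]
opening: 0.303
grasp_force: 0.0
```

Emit:
step_arm(
  moves=[
    [[0, 0, 0], [0.1, 0, -0.25], -0.5],
    [[0, 0, 0], [0, 0, -0.5], -0.9],
    [[0, 0, 0], [0, 0, -0.7], -1],
    [[0, 0, 0], [0.0, 0.0, -0.8], -1],
    [[0, 0, 0], [0.0, 0.0, -0.8], -1],
  ],
)

```text
clock: 16.7
eef_pos: [558.7, 24.7, 287.2]
tcp_rot: [3.136, -0.0, 1.378]
contact_force: [-0.8, 0.9, 1.0]
opening: 0.001
grasp_force: 0.0
```

Run:
```python
from mv import *
t,s=imaging.grab_frame('top'),imaging.grab_frame('side')
save(s,'s_placed.png')
for c in('top','side'):
    for n in('lever_end','cartridge','seat'):print(c,n,[(np.round(m['xy']).tolist(),round(m['conf'],2)) for m in imaging.mark_of(c,n)][:6])
    print([proj(c,W(P,q)).round(1) for q in((-2,0,36),(-32,0,36),(28,0,36))])
```

```text
top lever_end []
top cartridge [([497.0, 311.0], 0.68), ([330.0, 239.0], 0.51), ([482.0, 198.0], 0.5)]
top seat []
[array([330.5, 238.4]), array([315.1, 235.8]), array([345.9, 241. ])]
side lever_end [([318.0, 166.0], 0.87)]
side cartridge [([379.0, 428.0], 0.91), ([471.0, 350.0], 0.8), ([356.0, 357.0], 0.79), ([406.0, 333.0], 0.72), ([338.0, 246.0], 0.71)]
side seat []
[array([338.4, 242.5]), array([332.5, 231.6]), array([344.5, 253.7])]
```

Run:
```python
from mv import *
R=Rt(0,1.3775)
def tip(th,r=70):
    return tipw(-98-r*np.cos(th)+5.5*np.sin(th)+11, 66+r*np.sin(th)+5.5*np.cos(th))
k=go(tipw(-60,210),R); k=go(tipw(-60,136),R,k)
k0=k
for th in [1.45,1.3,1.1,.9,.7,.5]: print(th,end=' ');k=go(tip(th),R,k0)
k1=k
for th in [.4,.3,.2,.15,.1,.05,0,-.02]: print(th,end=' ');k=go(tip(th),R,k1)
```

```text
turn [-0.004  0.003  0.   ] shift [0.288 0.008 0.356]
turn [0. 0. 0.] shift [ 0.   -0.    0.37]
1.45 turn [0. 0. 0.] shift [ 0.15   0.    -0.001]
1.3 turn [0. 0. 0.] shift [0.202 0.    0.005]
1.1 turn [0. 0. 0.] shift [0.269 0.    0.026]
0.9 turn [0. 0. 0.] shift [0.331 0.    0.059]
0.7 turn [0. 0. 0.] shift [0.385 0.    0.103]
0.5 turn [0. 0. 0.] shift [0.429 0.    0.158]
0.4 turn [0. 0. 0.] shift [0.018 0.    0.03 ]
0.3 turn [0. 0. 0.] shift [0.032 0.    0.062]
0.2 turn [0. 0. 0.] shift [0.044 0.    0.095]
0.15 turn [0. 0. 0.] shift [0.048 0.    0.112]
0.1 turn [0. 0. 0.] shift [0.052 0.    0.13 ]
0.05 turn [0. 0. 0.] shift [0.054 0.    0.147]
0 turn [0. 0. 0.] shift [0.056 0.    0.164]
-0.02 turn [0. 0. 0.] shift [0.057 0.    0.171]
```

Emit:
step_arm(
  moves=[
    [[0, 0, 0], [0.14, 0, 0.0], -1],
    [[0, 0, 0], [0.288, 0.008, 0.1], -1],
    [[0, 0, 0], [0.288, 0.008, 0.3], -1],
    [[0, 0, 0], [0.288, 0.008, 0.5], -1],
    [[0, 0, 0], [0.288, 0.008, 0.65], -1],
    [[0, 0, 0], [0.288, 0.008, 0.726], -1],
    [[0, 0, 0], [0.288, 0.008, 0.726], -1],
  ],
)

```text
clock: 17.8
eef_pos: [567.3, 80.5, 134.2]
tcp_rot: [-3.135, 0.003, 1.378]
contact_force: [-0.2, 0.1, 0.3]
opening: -0.002
grasp_force: 0.0
```

Emit:
step_arm(
  moves=[
    [[0, 0, 0], [0.1, 0, 0.0], -1],
    [[0, 0, 0], [0.15, 0, 0.0], -1],
    [[0, 0, 0], [0.202, 0, 0.005], -1],
    [[0, 0, 0], [0.235, 0, 0.015], -1],
    [[0, 0, 0], [0.269, 0, 0.026], -1],
    [[0, 0, 0], [0.3, 0, 0.042], -1],
    [[0, 0, 0], [0.331, 0, 0.059], -1],
    [[0, 0, 0], [0.331, 0, 0.059], -1],
  ],
)

```text
clock: 18.6
eef_pos: [581.8, 146.3, 124.7]
tcp_rot: [-3.14, 0.002, 1.378]
contact_force: [0.1, -0.2, -0.4]
opening: -0.0
grasp_force: 0.0
```

Run:
```python
from mv import *
t,s=imaging.grab_frame('top'),imaging.grab_frame('side')
for c in('top','side'):
    for n in('lever_end','cartridge'):print(c,n,[(np.round(m['xy']).tolist(),round(m['conf'],2)) for m in imaging.mark_of(c,n)][:6])
    for th in(.5,.7,.9,1.1): print(th,proj(c,W(P,(-98-88*np.cos(th),0,58+88*np.sin(th)))).round())
s=telemetry.sense();print(s['contact_force'])
go(tipw(-98-70*np.cos(.5)+5.5*np.sin(.5)+11,66+70*np.sin(.5)+5.5*np.cos(.5)),Rt(0,1.3775))
```

```text
top lever_end [([515.0, 244.0], 0.39)]
top cartridge [([481.0, 197.0], 0.72), ([332.0, 239.0], 0.63), ([432.0, 178.0], 0.59), ([496.0, 305.0], 0.51), ([430.0, 290.0], 0.5), ([434.0, 235.0], 0.48)]
0.5 [237. 217.]
0.7 [241. 216.]
0.9 [247. 216.]
1.1 [255. 216.]
side lever_end [([307.0, 156.0], 0.8), ([339.0, 245.0], 0.43)]
side cartridge [([379.0, 427.0], 0.88), ([406.0, 334.0], 0.83), ([343.0, 248.0], 0.74), ([357.0, 352.0], 0.68), ([476.0, 352.0], 0.64), ([317.0, 206.0], 0.41)]
0.5 [306. 163.]
0.7 [308. 161.]
0.9 [310. 160.]
1.1 [312. 161.]
[ 0.18676057  0.12429691 -0.54356267]
turn [-0.001  0.002 -0.   ] shift [ 0.099 -0.003  0.105]
```

Emit:
step_arm(
  moves=[
    [[0, 0, 0], [0.03, 0, 0.022], -1],
    [[0, 0, 0], [0.054, 0, 0.044], -1],
    [[0, 0, 0], [0.078, 0, 0.072], -1],
    [[0, 0, 0], [0.098, 0, 0.1], -1],
    [[0, 0, 0], [0.115, 0, 0.13], -1],
    [[0, 0, 0], [0.13, 0, 0.162], -1],
    [[0, 0, 0], [0.142, 0, 0.195], -1],
  ],
)

```text
clock: 19.6
eef_pos: [587.4, 173.8, 85.6]
tcp_rot: [-3.14, 0.002, 1.378]
contact_force: [0.3, -0.5, 1.3]
opening: 0.003
grasp_force: 0.7
```

Emit:
step_arm(
  moves=[
    [[0, 0, 0], [0.006, 0, 0.02], -1],
    [[0, 0, 0], [0.01, 0, 0.036], -1],
    [[0, 0, 0], [0.012, 0, 0.053], -1],
    [[0, 0, 0], [0.013, 0, 0.065], -1],
    [[0, 0, 0], [0.013, 0, 0.065], -1],
  ],
)

```text
clock: 20.1
eef_pos: [587.6, 175.8, 72.9]
tcp_rot: [-3.14, 0.002, 1.378]
contact_force: [0.1, -0.4, -0.4]
opening: 0.0
grasp_force: 0.0
```

Emit:
step_arm(
  moves=[
    [[0, 0, 0], [0, 0, 0.006], -1],
    [[0, 0, 0], [0, 0, 0.012], -1],
    [[0, 0, 0], [0, 0, 0.012], -1],
  ],
)

```text
clock: 20.4
eef_pos: [588.1, 176.0, 71.6]
tcp_rot: [-3.141, 0.001, 1.378]
contact_force: [-2.1, -1.3, 5.9]
opening: -0.001
grasp_force: 2.6
```

Firm stop at z = 71.6, which is where the lever's top sits when home (71.5). I'll retreat straight up and check.

Emit:
step_arm(
  moves=[
    [[0, 0, 0], [0, 0, -0.2], -1],
    [[0, 0, 0], [0, 0, -0.45], -1],
    [[0, 0, 0], [0.1, 0, -0.7], -1],
    [[0, 0, 0], [0.35, 0, -0.8], -1],
    [[0, 0, 0], [0.6, 0, -0.8], -1],
    [[0, 0, 0], [0.85, 0, -0.8], -1],
    [[0, 0, 0], [0.95, 0, -0.8], -1],
    [[0, 0, 0], [0.95, 0, -0.8], -1],
  ],
)

```text
clock: 21.2
eef_pos: [624.5, 366.4, 230.3]
tcp_rot: [-3.141, 0.0, 1.381]
contact_force: [-0.0, -0.3, -0.7]
opening: -0.003
grasp_force: 0.0
```

Run:
```python
from mv import *
t,s=imaging.grab_frame('top'),imaging.grab_frame('side')
z=lambda i,x,y,w,h:cv2.cvtColor(cv2.resize(i[y:y+h,x:x+w],(400,400),interpolation=cv2.INTER_CUBIC),cv2.COLOR_RGB2BGR)
cv2.imwrite('pics/fin.png',np.hstack([z(t,228,150,160,120)[:, :],z(s,295,160,120,120)]))
for c in('top','side'):
    for n in('lever_end','cartridge'):print(c,n,[(np.round(m['xy']).tolist(),round(m['conf'],2)) for m in imaging.mark_of(c,n)][:6])
    print([proj(c,W(P,q)).round() for q in((-186,0,58),(2,0,36))])
```

```text
top lever_end [([233.0, 219.0], 0.72), ([279.0, 227.0], 0.56)]
top cartridge [([433.0, 287.0], 0.79), ([434.0, 231.0], 0.78), ([331.0, 238.0], 0.68), ([483.0, 199.0], 0.66), ([495.0, 308.0], 0.65)]
[array([235., 220.]), array([333., 239.])]
side lever_end [([305.0, 173.0], 0.57)]
side cartridge [([356.0, 352.0], 0.78), ([339.0, 245.0], 0.64), ([473.0, 348.0], 0.63), ([377.0, 430.0], 0.59), ([407.0, 334.0], 0.54)]
[array([305., 175.]), array([339., 244.])]
```

View pics/fin.png

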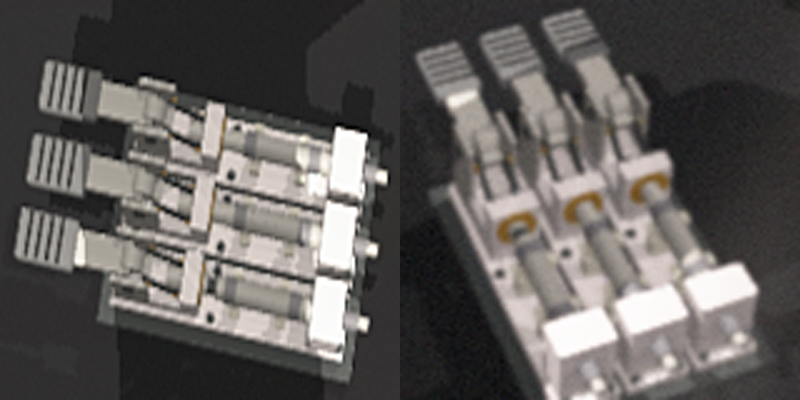

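The picture shows all three levers level (empty place's lever end at (233,219) in the top view). The cartridge lies aligned in the cradle at (331,238), against the head like its neighbours. Handing in.

```bash
python3 -c "
from rig import r
print(r.sign_off())"
```

```text
the job is handed in; nothing more can be done
None
```

I raised the empty place's lever, laid the long cartridge in its cradle and swung the lever down to its home stop. The final pictures show the cartridge clamped and all three levers level, and I handed the job in at about 21 s; the hand-in returned no verdict.

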